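Hang the drip pail and set the drain valve two turns open

ROBOT

A 6-joint arm with a two-finger parallel gripper is mounted at the origin on the work surface. World frame = base frame: x ahead of the robot, y to its left, z up, the work surface at z = 0. Lengths are in m, angles in degrees, forces in N, time in s.
With the tool pointing down it reaches from about 0.4 to 0.825 m from the base axis. Payload 7 kg.
Tool frame: the origin (TCP) lies on the centre line of the jaws, within the pads' length; the fingertips stand 22 mm ahead of it and the grasp point (between the pads) lies 3 mm ahead of it; z points along the fingers, y is the line along which they close (so a half turn about z gives the same grasp; the last joint's range is limited). The gripper opens to 88 mm and grips with 3 to 60 N. Pads are 19 mm wide; open, the fingers measure 130 mm over their backs; the gripper's body (78 mm by 193 mm) begins 47 mm behind the grasp point.
Start: joints at [89.387, 20.546, 0.682, 0, -70.136, -16.507], TCP at [0.199, 0.645, 0.249] pointing down, gripper open.
Joint ranges: [-176.03, 176.03], [-82.01, 121.73], [-58.28, 71.71], [-173.87, 95.51], [-174.79, -0.11], [-173.66, 173.66]. Speed limits (degrees/s): [136.94, 136.94, 172.46, 180, 180, 180].

INTERFACE

Orientations are given as [roll, pitch, yaw] about the fixed x, y, z axes, in that order (R = Rz(yaw) Ry(pitch) Rx(roll)).
In Python, from plant import get_state, cams, r gives the robot as it stands.
- The arm moves only by the tool apply_moves, never from a script. Its argument "targets" is a list of rows, each an object with "dp": the shift along the world's x, y, z in m, a list of three; "yaw": the turn about the world's z in degrees. In form: [{"dp": [x, y, z], "yaw": yaw}, ...]. A call has 1 to 20 rows; each row is the pose to reach, as a shift and turn from the pose commanded when the call began; what a row does not reach only later rows make up. A row lasts 1/12 s, in which the tool goes at most 41.7 mm and 7.16 degrees, less where a joint would pass 70% of its speed; a pose out of reach is approached as far as the arm can. A call with a gripper value outside its range is refused whole. "grip" is the gripper command: -1 is fully open, 1 is shut, values between are in proportion, set as the call begins (left out, the last holds). The fingers move at their own pace and stop on an object; "squeeze" is the grip in N (left out, the last holds). Time passes only in rows, so rows that repeat a pose let the fingers close. It gives the time, the measured TCP pose, the force, the opening and the grip force at its end, in the units of the state.
- get_state(): the state, without advancing time (a new reading comes with each control period).
- cams.capture(name): name is "scene" or "top" or "wrist"; returns a dict with "image" (480x640x3 uint8, red, green, blue), "range_z" (480x640 float32, m along the optical axis (not along the pixel's ray), 0 where there is no reading), "fx", "fy", "cx", "cy" (pixels), "k1" (the pictures are not rectified: a ray, as slopes to the right and down, at radius r is drawn at 1 + k1 r^2 times it, then the intrinsics apply), "R" (3x3) and "t" (3): a world point X has camera coordinates R X + t; the wrist camera has in their place "T_tool_cam" (4x4, takes a point from camera to tool coordinates, whose origin is the TCP and whose axes are the flange's). Camera axes: x right, y down, z forward; pixel columns grow to the right and rows downward; lengths in m; the calibration is good to about 2 mm. A picture is of the moment at which its call begins: read the wrist's pose just before it.
- r.close_job(): hands the job in; it is judged then, once.
The state is a dict: "time_s": time; "joints": joint angles; "qd": joint speeds; "joint_torque": joint torques, N m; "tcp_pos": TCP position; "eef_rot": TCP orientation; "contact_force": force on the tool from outside, world axes, zero at the start; "moment": the same for the moment, N m; "gripper_width": finger opening in m; "gripper_force": force on a finger pad.
Only numpy, scipy, OpenCV 4.12 (cv2) and the standard library are available. Lean on these libraries where they do the work, as an engineer would, in place of code of your own. Each camera call takes 0.05 s, during which the arm holds its last target. There are 200 camera calls.

TASK

Get the compressed-air drain ready: first hang the small steel pail by its handle on the two-pronged hook around the bench unit's copper spout and let go of it. Then, by the crank handle on the valve's handwheel, turn the wheel clockwise (seen from above) until it stops and back it off exactly two full turns, and finish there while still gripping the crank handle, without letting go. Leave the other things on the bench where they are.

Things in the scene. Friction and masses are not known exactly. Their poses are not given: they have to be found in the camera images.
- unit: the drain unit, fixed to the bench: grey base plate 150 x 370 x 12 mm, an aluminium frame of two posts 211 mm tall carrying the hook and spout at its +y end, a brass valve with a dark handwheel at its -y end. Origin on the bench surface; its -x axis is its front, which faces the robot within 12 degrees; z is up. 200 mm behind the wheel's centre stands a 72 mm steel vessel 165 mm tall
- hook_seat (a point): where the middle of the pail's handle bar lies when hung; axes as the unit's. The hook: two steel prongs 8 mm thick, 38 mm left and right of this point, open to the front (unit -x), with a flat 24 mm hollow, its floor 5 mm below this point. Their upturned tips, 24 mm in front, top out 13 mm above it; 29 mm behind it they rise to 7 mm above it. The posts, 115 mm behind, end 2 mm above it
- spout_end (a point): open end of the copper spout (22 mm thick brass nose pointing to the unit's front), midway between the prongs, 41 mm below and 25 mm behind hook_seat. The pail goes in from the front with its bar 20 to 45 mm above hook_seat (bar over the prong tips, rim under the spout), then down
- pail: the loose steel pail, 108 mm across the mouth, 75 mm tall, 0.18 to 0.35 kg, standing on the bench left or right of the unit. Origin at the centre of its underside; z up; y along the handle bar
- pail_bar (a point): middle of the pail's handle bar, 175 mm above the pail's underside and 100 mm above its rim. The handle is a rigid arch, round bar 10 mm thick, straight along the pail's y for 100 mm, with its two uprights 62 mm either side
- valve (a joint): angle of the handwheel, rad: 0 = closed against its stop, grows as the valve opens (counter-clockwise from above), 6.283 per turn; stands at 2.5 to 7.5 at the start, can open to 30. Turning needs about 2 N at the crank handle; it stays where it is left
- wheel_center (a point): centre of the handwheel (rim 122 mm across outside, 12 mm thick, level) on its upright axis; axes as the unit's, not turning with the wheel
- handle: the crank handle that stands up from the wheel's rim, off-white, 22 mm across and 48 mm tall, 55 mm from the wheel's axis, spinning freely about its own upright axis (so the hand need not turn). Origin at its centre, 34 mm above the wheel's centre; its foot is 4 mm above the wheel's rim. With the valve closed it stands on the front (unit -x) side of the wheel
- jar: closed glass jar with a metal cap, 72 mm across, 95 mm tall; origin at the centre of its underside; to be left alone
- caliper: digital caliper lying flat, about 190 mm long; origin at the centre of its underside; to be left alone
- fitting: small stepped brass fitting, 38 mm across, 32 mm tall, in front of the drain unit; origin at the centre of its underside; to be left alone
- pan_lid: round steel pan lid with a bow handle, 194 mm across; origin at the centre of its underside; to be left alone
- gauge_block: dark steel block 90 x 60 x 30 mm; origin at the centre of its underside; to be left alone
- tape_ring: grey plastic ring, 90 mm across, 22 mm tall; origin at the centre of its underside; to be left alone
Mind the look-alikes: they are no part of the job. What is shaped like the pail but green or pink is not meant.

How it is judged (in metres and radians):
On the way, in this order (a step that is already met when the one before it is completed fails the run):
1. the pail hangs by its bar on both prongs, let go of, and the valve is not yet closed (x of pail_bar in the frame of hook_seat between -0.02 and 0.02 m and y of pail_bar in the frame of hook_seat between -0.022 and 0.022 m and z of pail_bar in the frame of hook_seat between -0.01 and 0.01 m and angle between pail_bar's own z axis and vertical below 0.2 rad and contact force between pail and unit above 0.8 N and contact force between the fingers and pail below 0.1 N and value of joint valve above 1 rad), for 0.3 s.
2. the handwheel is turned clockwise to its stop (value of joint valve below 0.1 rad), for 0.1 s.
At the end, for the whole second after the job is handed in: After closing to its stop, the wheel stands still two turns open (within 0.21 rad), the gripper grips the crank handle (over 2 N, within 35 mm of its centre), and the pail hangs upright (within 0.2 rad) on both prongs, its bar in their hollow, untouched by the fingers (x of pail_bar in the frame of hook_seat between -0.02 and 0.02 m and y of pail_bar in the frame of hook_seat between -0.022 and 0.022 m and z of pail_bar in the frame of hook_seat between -0.01 and 0.01 m and angle between pail_bar's own z axis and vertical below 0.2 rad and contact force between pail and unit above 0.8 N and contact force between the fingers and pail below 0.1 N and value of joint valve between 12.356 and 12.776 rad and velocity of joint valve between -0.1 and 0.1 rad/s and contact force between the fingers and handle above 2 N and distance between the grasp point and handle below 0.035 m); the arm keeps its last pose, push and grip.
It fails at once if another thing on the bench is shifted by more than 40 mm (distance of any of jar, caliper, fitting, pan_lid, gauge_block, tape_ring from where it was at the start of the episode above 0.04 m).
It also fails if it takes over 72 s, if anything falls off the work surface, if the arm or the gripper's body presses on something with over 40 N, if the wrist force passes 120 N, or if a joint passes its speed limit or range.

## Working session

There is one attempt and no reset: what is moved stays moved. The work goes in short steps, Python scripts to look and compute and a tool call to move; the robot and the scene stay as the last step left them, time stands still between calls to the robot, and variables do not carry over. Pictures are saved under pics/ and viewed, at most 10 in all, crops included, and the job is handed in when it is done.

Besides the shell and the picture viewer there is one more tool, called after "Request:" in YAML: its name, and indented under it one key for each argument. apply_moves: Moves the arm, as the interface text tells. Its arguments: {"type":"object","properties":{"targets":{"type":"array","items":{"type":"object","properties":{"dp":{"type":"array","items":{"type":"number"}},"yaw":{"type":"number"}}}},"grip":{"type":"number"},"squeeze":{"type":"number"}},"required":["targets"]}

```bash
ls; mkdir -p pics; cat > h.py <<'E'
import numpy as np, cv2
from plant import get_state, cams, r
def pts(c):
    v,u=np.mgrid[0:480,0:640]; xd=(u-c["cx"])/c["fx"]; yd=(v-c["cy"])/c["fy"]
    x,y=xd.copy(),yd.copy()
    for _ in range(8):
        s=1+c["k1"]*(x*x+y*y); x,y=xd/s,yd/s
    z=c["range_z"]; P=np.stack([x*z,y*z,z],-1)
    if "R" in c: return (P-c["t"])@c["R"]   # R^T(P-t)
    from scipy.spatial.transform import Rotation as Ro
    s=c["state"]; T=c["T_tool_cam"]; Q=P@T[:3,:3].T+T[:3,3]
    return Q@Ro.from_euler('xyz',s["eef_rot"],degrees=True).as_matrix().T+s["tcp_pos"]
def cap(n):
    s=get_state(); c=cams.capture(n); c["state"]=s; np.save(f"{n}.npy",c,allow_pickle=True); return c
def save(c,f): cv2.imwrite("pics/"+f,c["image"][:,:,::-1])
E
python3 - <<'E'
from h import *
for n in("scene","top"):
    c=cap(n); save(c,n+"0.png"); print(n,c["k1"],c["fx"],-c["R"].T@c["t"],c["R"].tolist(), (c["range_z"]>0).mean())
print(get_state())
E
```

```text
pics
scene -0.17200726770074531 615.6071010919508 [ 1.6237962  -0.17057067  1.20096078] [[0.14669752529293004, 0.9891455293790515, 0.0084236442449452], [0.6890660174441819, -0.09607642014553226, -0.7183017089605409], [-0.7096956105800178, 0.11117753011042475, -0.6956807436762937]] 0.9951888020833334
top -0.07813556623025364 490.8057232861413 [0.43653622 0.00767453 1.53094517] [[-0.006909615966543478, -0.9998880643785512, 0.013270867360834665], [-0.9981812210438088, 0.006101809734016828, -0.059975143796915265], [0.059887454134281703, -0.013661135797723245, -0.998111650170476]] 0.995888671875
{'time_s': 0.1, 'joints': array([ 8.93864766e+01,  2.05873002e+01,  6.38583757e-01, -1.75122403e-02,
       -7.01359064e+01, -1.65050735e+01]), 'qd': array([-0.07575821, -0.10702058,  0.09371224,  0.02542671, -0.02929811,
        0.15406907]), 'joint_torque': array([-5.73526868e-04, -5.84163487e+01,  2.93751866e+01,  7.01570034e+00,
        1.01604976e-02, -4.88922694e-05]), 'tcp_pos': array([0.19861225, 0.64469077, 0.24771407]), 'eef_rot': array([ 1.79914186e+02, -8.25844509e-03, -1.71245533e+01]), 'contact_force': array([-0.02134728, -0.47564187,  0.02504649]), 'moment': array([0.0009383 , 0.04923627, 0.01063657]), 'gripper_force': 0.0, 'gripper_width': 0.08766498593624444}
```

View pics/scene0.png

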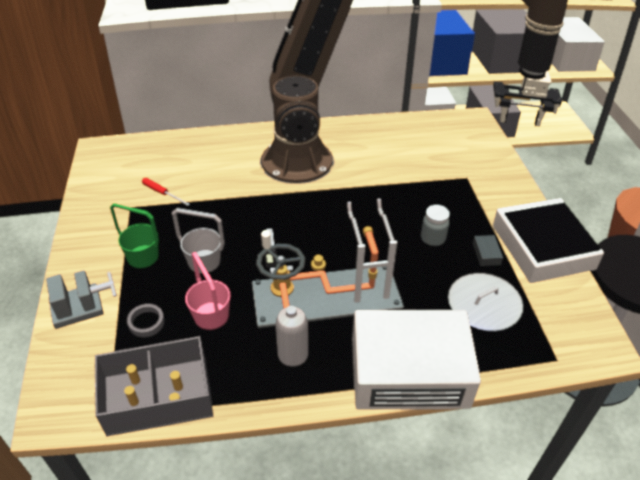

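View pics/top0.png

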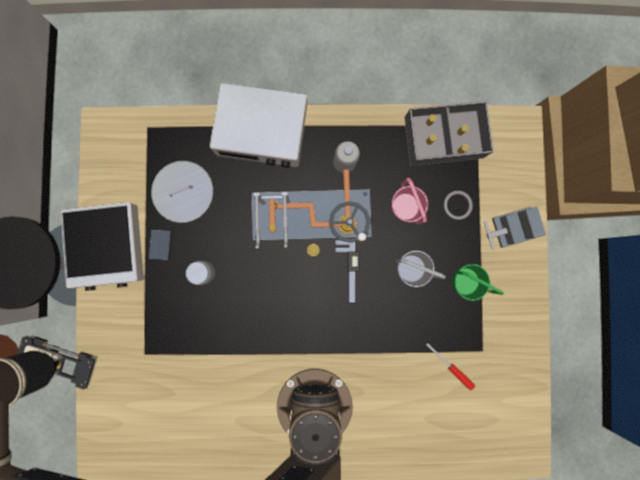

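The scene view shows the robot at the top, the unit at (325,290), the wheel at (280,262), the off-white crank at (268,240) and the prongs at (355–390,205–300). There are three pail shapes in the top view: green (472,283), pink (410,203) and bare steel (416,268). The steel one fits the description, so I'll confirm it with one crop and measure.

```bash
cat > m.py <<'E'
from h import *
for n,(u0,u1,v0,v1) in {"top":(380,450,240,300),"scene":(165,230,200,285)}.items():
    c=np.load(n+".npy",allow_pickle=True).item(); W=pts(c); 
    sub=W[v0:v1,u0:u1].reshape(-1,3); ok=c["range_z"][v0:v1,u0:u1].ravel()>0
    im=c["image"][v0:v1,u0:u1].reshape(-1,3).astype(int); sat=im.max(1)-im.min(1)
    b=sub[ok&(sub[:,2]>.13)&(sub[:,2]<.2)&(sat<40)]; print(n,"bar",len(b),b.mean(0),b.min(0),b.max(0))
    if len(b)>3:
        m=b.mean(0); d=np.linalg.svd((b-m)[:,:2])[2][0]; print(" dir",np.degrees(np.arctan2(d[1],d[0])),"ext",((b-m)[:,:2]@d).min(),((b-m)[:,:2]@d).max())
    rim=sub[ok&(sub[:,2]>.06)&(sub[:,2]<.085)&(sat<40)]; print("  rim",len(rim),rim.mean(0),rim.min(0),rim.max(0))
# unit: top view
c=np.load("top.npy",allow_pickle=True).item(); W=pts(c); im=c["image"].astype(int)
def reg(u0,u1,v0,v1,z0,z1):
    m=np.zeros((480,640),bool); m[v0:v1,u0:u1]=1; return m&(W[...,2]>z0)&(W[...,2]<z1)
def line(m,nm):
    p=W[m]; print(nm,len(p),p.mean(0).round(4),p.min(0).round(4),p.max(0).round(4))
    if len(p)>4:
        d=np.linalg.svd((p-p.mean(0))[:,:2],full_matrices=False)[2][0]; print("   dir",np.degrees(np.arctan2(d[1],d[0])))
line(reg(245,268,180,255,.16,.25),"prongL"); line(reg(272,296,180,255,.16,.25),"prongR")
line(reg(330,380,195,245,.06,.2),"wheel+h")
m=reg(340,380,215,260,0.05,.3)&(im.min(-1)>170); line(m,"handle")
line(reg(330,362,140,168,.1,.2),"vessel")
m=reg(245,380,180,250,.0,.03)&(im.min(-1)>60); 
p=cv2.minAreaRect(W[m][:,:2].astype(np.float32)); print("plate",p)
A=cv2.resize(c["image"][180:320,230:500],None,fx=2.9,fy=2.9,interpolation=cv2.INTER_CUBIC)
cv2.imwrite("pics/crop1.png",A[:,:,::-1])
E
python3 m.py
```

```text
top bar 177 [ 0.42494348 -0.30177458  0.17527938] [ 0.39672841 -0.36494661  0.13357187] [ 0.45156293 -0.24385484  0.18610096]
 dir -111.94801011621303 ext -0.06234133492790807 0.06848382198918122
  rim 182 [ 0.42134633 -0.31707134  0.07156721] [ 0.37157985 -0.35874379  0.06016681] [ 0.4760621  -0.25281695  0.08268125]
scene bar 268 [ 0.42805432 -0.30104284  0.16890148] [ 0.39895784 -0.36623726  0.1310181 ] [ 0.45676453 -0.24196435  0.18881603]
 dir 68.11502329149545 ext -0.06990924064569252 0.06301465330277896
  rim 412 [ 0.41629918 -0.30368569  0.07029896] [ 0.36704888 -0.3650281   0.06000368] [ 0.47964534 -0.24451759  0.08450145]
prongL 179 [0.5657 0.1518 0.2088] [0.4827 0.1458 0.1602] [0.6329 0.1602 0.2245]
   dir -179.0272766980513
prongR 290 [0.5684 0.0894 0.1957] [0.485  0.0701 0.161 ] [0.635  0.1149 0.224 ]
   dir -176.6632685522826
wheel+h 770 [ 0.5602 -0.1058  0.115 ] [ 0.502  -0.1653  0.0601] [ 0.6407 -0.0487  0.1748]
   dir -165.6375809455967
handle 40 [ 0.5155 -0.135   0.1697] [ 0.5076 -0.1442  0.1644] [ 0.5249 -0.1272  0.1748]
   dir -123.9859362940431
vessel 499 [ 0.7558 -0.099   0.1402] [ 0.7264 -0.1353  0.1006] [ 0.7962 -0.0657  0.1703]
   dir 75.12156483151269
plate ((0.5945117473602295, 0.002308860421180725), (0.4199420213699341, 0.2180815041065216), 89.67626190185547)
```

View pics/crop1.png

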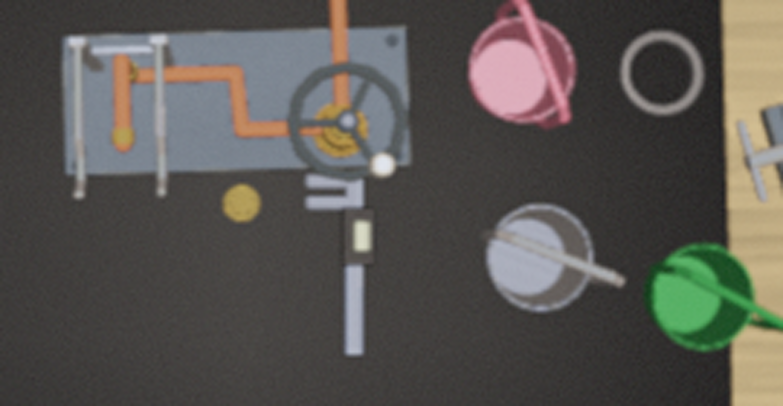

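The crop shows the unpainted steel pail at crop px (540,258), which is top px (416,268). It is bare steel, not green or pink, and its bar runs from (490,235) to (622,282). The crank is at crop (382,165), front-right of the wheel centre, so the valve is at about 6.8 rad. The pail bar is near (.426,-.303,.175) at 68°, and both views agree. Moving there now.

Request:
apply_moves:
  targets:
    - {"dp":[0.016,-0.025,0.025],"yaw":-4}
    - {"dp":[0.032,-0.05,0.05],"yaw":-9}
    - {"dp":[0.048,-0.075,0.075],"yaw":-14}
    - {"dp":[0.065,-0.1,0.095],"yaw":-19}
    - {"dp":[0.082,-0.13,0.11],"yaw":-24}
    - {"dp":[0.1,-0.163,0.12],"yaw":-29}
    - {"dp":[0.118,-0.197,0.13],"yaw":-34}
    - {"dp":[0.136,-0.231,0.13],"yaw":-39}
    - {"dp":[0.154,-0.265,0.13],"yaw":-44}
    - {"dp":[0.172,-0.3,0.13],"yaw":-49}
    - {"dp":[0.19,-0.335,0.13],"yaw":-54}
    - {"dp":[0.206,-0.37,0.13],"yaw":-59}
    - {"dp":[0.22,-0.407,0.13],"yaw":-64}
    - {"dp":[0.23,-0.445,0.13],"yaw":-69}
    - {"dp":[0.238,-0.485,0.13],"yaw":-74}
    - {"dp":[0.244,-0.525,0.13],"yaw":-79}
    - {"dp":[0.248,-0.565,0.13],"yaw":-83}
    - {"dp":[0.25,-0.605,0.13],"yaw":-87}
    - {"dp":[0.25,-0.645,0.13],"yaw":-91}
    - {"dp":[0.248,-0.685,0.13],"yaw":-95}
  grip: -1

```text
time_s: 1.77
tcp_pos: [0.4462, -0.0418, 0.3784]
eef_rot: [180.0, 0.0, -112.3]
contact_force: [0.4, 0.2, -0.6]
gripper_width: 0.0876
gripper_force: 0.0
```

```bash
python3 - <<'E'
from h import *
c=cap("wrist"); W=pts(c); print(c["state"]["tcp_pos"],c["state"]["eef_rot"],c["T_tool_cam"].round(3).tolist())
save(c,"w1.png")
Z=W[...,2]; ok=c["range_z"]>0
m=ok&(Z>.19)&(Z<.235); p=W[m]; print(len(p)); 
if len(p): print(p.min(0),p.max(0))
E
```

```text
[ 0.44619387 -0.04183986  0.37839966] [ 1.79989927e+02  1.13802005e-03 -1.12310981e+02] [[0.0, -0.958, -0.287, 0.077], [1.0, 0.0, 0.0, 0.0], [-0.0, -0.287, 0.958, -0.136], [0.0, 0.0, 0.0, 1.0]]
1180
[0.48711169 0.07016866 0.19003494] [0.63409854 0.08648934 0.22225574]
```

View pics/w1.png

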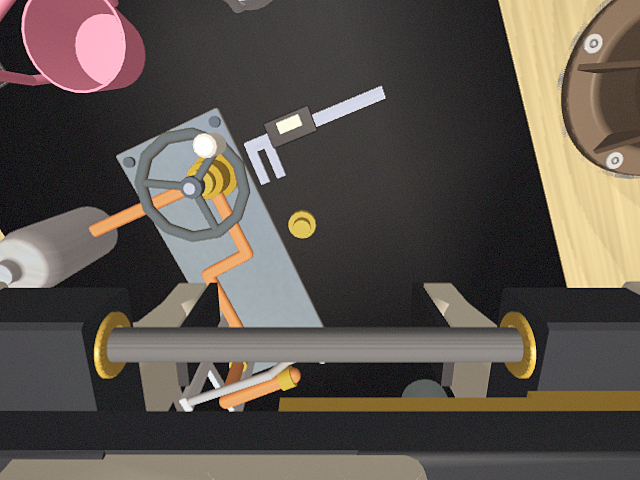

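The wrist view shows the crank top at (205,145), the hub at (192,187) and the right prong running from (290,365) to (185,405). I'll measure these from this picture.

```bash
python3 - <<'E'
from h import *
c=np.load("wrist.npy",allow_pickle=True).item(); W=pts(c); Z=W[...,2]; im=c["image"].astype(int); v,u=np.mgrid[0:480,0:640]
m=(abs(u-205)<20)&(abs(v-145)<20)&(Z>.15)&(im.min(-1)>150)
print("handle top",m.sum(),W[m].mean(0),W[m].min(0),W[m].max(0))
m=(abs(u-192)<4)&(abs(v-187)<4); print("hub",np.median(W[m],0))
m=(u>130)&(u<255)&(v>120)&(v<245)&(Z>.105)&(Z<.135)
p=W[m]; e=cv2.minEnclosingCircle(p[:,:2].astype(np.float32)); print("wheel",e,np.median(p[:,2]))
hub=np.median(p[:,:2],0)
m=(Z>.19)&(Z<.235)&(v>350); p=W[m]; print(len(p))
for x0 in np.arange(.48,.64,.01):
    q=p[(p[:,0]>=x0)&(p[:,0]<x0+.01)]
    if len(q): print(x0.round(2),len(q),q[:,1].min().round(4),q[:,1].max().round(4),q[:,2].max().round(4))
m=(abs(u-292)<10)&(abs(v-377)<12)&(Z>.13); print("spout nose",W[m].min(0),W[m].max(0))
t=np.load("top.npy",allow_pickle=True).item(); T=pts(t)
for a,b in ((245,268),(272,296)):
    q=T[180:255,a:b].reshape(-1,3); q=q[(q[:,2]>.195)&(q[:,0]<.60)]; print("top prong",q.mean(0),np.polyfit(q[:,0],q[:,1],1),q.min(0))
E
```

```text
handle top 473 [ 0.51211099 -0.13314224  0.17380976] [ 0.41664511 -0.14399305  0.16248033] [ 0.52509488 -0.11315445  0.51396902]
hub [ 0.55676465 -0.10385694  0.12432328]
wheel ((0.5573572516441345, -0.10409988462924957), 0.06293229013681412) 0.11736314207374188
1180
0.48 4 0.0777 0.0786 0.2223
0.51 3 0.0789 0.0798 0.2034
0.52 61 0.0737 0.0804 0.209
0.53 113 0.073 0.0811 0.2155
0.54 93 0.0732 0.0814 0.2167
0.55 88 0.0736 0.0817 0.2158
0.56 87 0.0736 0.0818 0.2156
0.57 87 0.0737 0.0818 0.2147
0.58 86 0.0746 0.0823 0.2146
0.59 76 0.0746 0.0822 0.2128
0.6 85 0.074 0.0818 0.2125
0.61 82 0.0743 0.0824 0.2119
0.62 237 0.0702 0.0865 0.2123
0.63 78 0.0707 0.0854 0.2116
spout nose [ 0.41664511 -0.11315445  0.1594482 ] [0.54770089 0.12564231 0.51396902]
top prong [0.53296166 0.13791949 0.33408366] [ 0.65305985 -0.21013637] [0.43653622 0.00767453 0.19543611]
top prong [0.53304771 0.06906362 0.33492946] [ 0.32534612 -0.10436138] [0.43653622 0.00767453 0.1977199 ]
```

Request:
apply_moves:
  targets:
    - {"dp":[-0.003,-0.038,0]}
    - {"dp":[-0.006,-0.076,0]}
    - {"dp":[-0.009,-0.114,0]}
    - {"dp":[-0.012,-0.152,0]}
    - {"dp":[-0.015,-0.19,0]}
    - {"dp":[-0.018,-0.228,-0.01]}
    - {"dp":[-0.02,-0.25,-0.03]}
    - {"dp":[-0.021,-0.263,-0.06]}
    - {"dp":[-0.021,-0.263,-0.09]}
    - {"dp":[-0.021,-0.263,-0.12]}
    - {"dp":[-0.021,-0.263,-0.15]}
    - {"dp":[-0.021,-0.263,-0.175]}
    - {"dp":[-0.021,-0.263,-0.193]}
    - {"dp":[-0.021,-0.263,-0.193]}
    - {"dp":[-0.021,-0.263,-0.193]}

```text
$.targets[0]: bad value
```

Request:
apply_moves:
  targets:
    - {"dp":[0,0,0]}
    - {"dp":[0,0,0]}
    - {"dp":[0,0,0]}
    - {"dp":[0,0,0]}
    - {"dp":[0,0,0]}
    - {"dp":[0,0,0]}
    - {"dp":[0,0,0]}
    - {"dp":[0,0,0]}
    - {"dp":[0,0,0]}
    - {"dp":[0,0,0]}
  grip: 1
  squeeze: 35

```text
$.targets[0]: bad value
```

Yaw is required in every row.

Request:
apply_moves:
  targets:
    - {"dp":[-0.003,-0.038,0],"yaw":0}
    - {"dp":[-0.006,-0.076,0],"yaw":0}
    - {"dp":[-0.009,-0.114,0],"yaw":0}
    - {"dp":[-0.012,-0.152,0],"yaw":0}
    - {"dp":[-0.015,-0.19,0],"yaw":0}
    - {"dp":[-0.018,-0.228,-0.01],"yaw":0}
    - {"dp":[-0.02,-0.25,-0.03],"yaw":0}
    - {"dp":[-0.021,-0.263,-0.06],"yaw":0}
    - {"dp":[-0.021,-0.263,-0.09],"yaw":0}
    - {"dp":[-0.021,-0.263,-0.12],"yaw":0}
    - {"dp":[-0.021,-0.263,-0.15],"yaw":0}
    - {"dp":[-0.021,-0.263,-0.175],"yaw":0}
    - {"dp":[-0.021,-0.263,-0.193],"yaw":0}
    - {"dp":[-0.021,-0.263,-0.193],"yaw":0}
    - {"dp":[-0.021,-0.263,-0.193],"yaw":0}

```text
time_s: 3.07
tcp_pos: [0.4253, -0.3029, 0.1851]
eef_rot: [179.9, -0.0, -112.1]
contact_force: [0.1, 0.4, 1.6]
gripper_width: 0.0878
gripper_force: 0.0
```

Request:
apply_moves:
  targets:
    - {"dp":[0,0,0],"yaw":0}
    - {"dp":[0,0,0],"yaw":0}
    - {"dp":[0,0,0],"yaw":0}
    - {"dp":[0,0,0],"yaw":0}
    - {"dp":[0,0,0],"yaw":0}
    - {"dp":[0,0,0],"yaw":0}
    - {"dp":[0,0,0],"yaw":0}
    - {"dp":[0,0,0],"yaw":0}
    - {"dp":[0,0,0],"yaw":0}
    - {"dp":[0,0,0],"yaw":0}
  grip: 1
  squeeze: 35

```text
time_s: 3.9
tcp_pos: [0.4257, -0.303, 0.1855]
eef_rot: [180.0, -0.0, -112.1]
contact_force: [-0.6, 0.7, -0.2]
gripper_width: 0.0263
gripper_force: 0.0
```

Request:
apply_moves:
  targets:
    - {"dp":[0,0,0],"yaw":0}
    - {"dp":[0,0,0],"yaw":0}
    - {"dp":[0,0,0],"yaw":0}
    - {"dp":[0,0,0],"yaw":0}
    - {"dp":[0,0,0],"yaw":0}
    - {"dp":[0,0,0],"yaw":0}

```text
time_s: 4.4
tcp_pos: [0.4256, -0.3029, 0.1855]
eef_rot: [180.0, -0.0, -112.1]
contact_force: [-1.2, 0.1, 0.4]
gripper_width: 0.009
gripper_force: 35.0
```

Request:
apply_moves:
  targets:
    - {"dp":[0,0,0.01],"yaw":0}
    - {"dp":[0,0,0.025],"yaw":0}
    - {"dp":[0,0,0.045],"yaw":0}
    - {"dp":[0,0,0.06],"yaw":0}
    - {"dp":[0,0.005,0.066],"yaw":1}
    - {"dp":[0,0.015,0.068],"yaw":3}
    - {"dp":[-0.001,0.03,0.068],"yaw":5}
    - {"dp":[-0.002,0.05,0.068],"yaw":7}
    - {"dp":[-0.003,0.075,0.068],"yaw":9}
    - {"dp":[-0.004,0.105,0.068],"yaw":11}
    - {"dp":[-0.005,0.135,0.068],"yaw":13}
    - {"dp":[-0.005,0.165,0.068],"yaw":15}
    - {"dp":[-0.005,0.195,0.068],"yaw":17}
    - {"dp":[-0.005,0.225,0.068],"yaw":19}
    - {"dp":[-0.005,0.255,0.068],"yaw":21}
    - {"dp":[-0.005,0.285,0.068],"yaw":23}
    - {"dp":[-0.005,0.315,0.068],"yaw":23.4}
    - {"dp":[-0.005,0.345,0.068],"yaw":23.4}
    - {"dp":[-0.005,0.37,0.068],"yaw":23.4}
    - {"dp":[-0.005,0.39,0.068],"yaw":23.4}

```text
time_s: 6.07
tcp_pos: [0.4194, 0.0891, 0.2528]
eef_rot: [179.9, 0.0, -88.5]
contact_force: [0.4, 0.1, -2.0]
gripper_width: 0.0084
gripper_force: 35.0
```

Request:
apply_moves:
  targets:
    - {"dp":[0,0.014,0],"yaw":0}
    - {"dp":[0,0.023,0],"yaw":0}
    - {"dp":[0,0.027,0],"yaw":0}
    - {"dp":[0,0.028,0],"yaw":0}
    - {"dp":[0,0.028,0],"yaw":0}
    - {"dp":[0,0.028,0],"yaw":0}
    - {"dp":[0,0.028,0],"yaw":0}

```text
time_s: 6.65
tcp_pos: [0.4206, 0.1144, 0.2535]
eef_rot: [180.0, -0.0, -88.8]
contact_force: [0.4, -0.8, -1.2]
gripper_width: 0.0084
gripper_force: 35.0
```

```bash
python3 - <<'E'
from h import *
print(get_state()["tcp_pos"])
c=cap("scene"); A=cv2.resize(c["image"][150:330,200:440],None,fx=3.3,fy=3.3,interpolation=cv2.INTER_CUBIC); cv2.imwrite("pics/s2.png",A[:,:,::-1])
E
```

```text
[0.42062508 0.11436374 0.25350277]
```

View pics/s2.png

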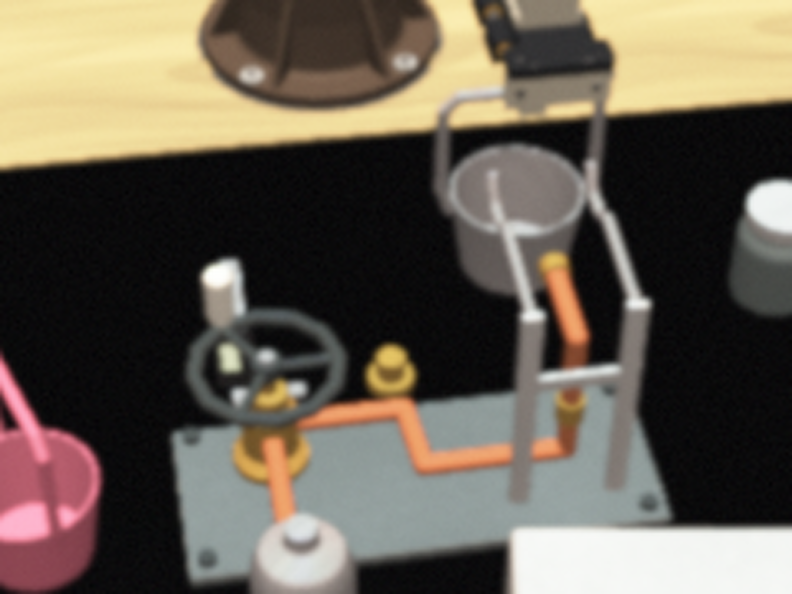

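The pail is held upright in front of the hook, with uprights at crop (442,150) and (598,130). The fingers look off-centre along the bar, so I'll measure the uprights.

```bash
python3 - <<'E'
from h import *
c=np.load("scene.npy",allow_pickle=True).item(); W=pts(c)
q=W[175:215,325:390].reshape(-1,3); q=q[(q[:,0]<.47)&(q[:,0]>.37)&(q[:,2]<.27)]
for z in np.arange(.15,.27,.01):
    s=q[abs(q[:,2]-z)<.005]
    if len(s): print(z.round(2),len(s),s.min(0).round(3),s.max(0).round(3))
# mouth rim
q=W[190:240,325:385].reshape(-1,3); s=q[(q[:,0]<.48)&(q[:,2]>.135)&(q[:,2]<.155)]; print("rim",s.min(0),s.max(0))
E
```

```text
0.15 53 [0.37  0.05  0.145] [0.459 0.179 0.155]
0.16 16 [0.421 0.047 0.155] [0.434 0.178 0.165]
0.17 18 [0.42  0.047 0.166] [0.431 0.181 0.175]
0.18 27 [0.416 0.046 0.175] [0.432 0.18  0.185]
0.19 21 [0.417 0.046 0.185] [0.43  0.178 0.195]
0.2 28 [0.419 0.046 0.195] [0.432 0.18  0.205]
0.21 17 [0.418 0.048 0.206] [0.429 0.179 0.213]
0.22 23 [0.415 0.047 0.215] [0.431 0.178 0.225]
0.23 16 [0.419 0.047 0.225] [0.438 0.175 0.234]
0.24 56 [0.419 0.048 0.235] [0.445 0.127 0.245]
0.25 47 [0.416 0.056 0.245] [0.445 0.118 0.252]
rim [0.36527544 0.04951328 0.13509566] [0.47828465 0.17856658 0.15450297]
```

The bar is centred at y≈.113, so the grasp is fine. Inserting and lowering.

Request:
apply_moves:
  targets:
    - {"dp":[0.01,0.001,0],"yaw":0}
    - {"dp":[0.025,0.001,0],"yaw":0}
    - {"dp":[0.045,0.001,0],"yaw":0}
    - {"dp":[0.063,0.001,0],"yaw":0}
    - {"dp":[0.077,0.001,0],"yaw":0}
    - {"dp":[0.086,0.001,0],"yaw":0}
    - {"dp":[0.09,0.001,0],"yaw":0}
    - {"dp":[0.09,0.001,0],"yaw":0}
    - {"dp":[0.09,0.001,-0.008],"yaw":0}
    - {"dp":[0.09,0.001,-0.016],"yaw":0}
    - {"dp":[0.09,0.001,-0.022],"yaw":0}
    - {"dp":[0.09,0.001,-0.028],"yaw":0}
    - {"dp":[0.09,0.001,-0.031],"yaw":0}
    - {"dp":[0.09,0.001,-0.033],"yaw":0}
    - {"dp":[0.09,0.001,-0.033],"yaw":0}

```text
time_s: 7.95
tcp_pos: [0.5104, 0.116, 0.2201]
eef_rot: [180.0, -0.0, -88.7]
contact_force: [0.4, 0.3, -2.4]
gripper_width: 0.0092
gripper_force: 35.0
```

Request:
apply_moves:
  targets:
    - {"dp":[0,0,-0.001],"yaw":0}
    - {"dp":[0,0,-0.002],"yaw":0}
    - {"dp":[0,0,-0.003],"yaw":0}
    - {"dp":[0,0,-0.003],"yaw":0}

```text
time_s: 8.28
tcp_pos: [0.5111, 0.1162, 0.2188]
eef_rot: [-179.9, 0.0, -88.7]
contact_force: [-3.3, 0.3, 5.7]
gripper_width: 0.0086
gripper_force: 35.0
```

```bash
python3 - <<'E'
from h import *
c=cap("scene"); W=pts(c); A=cv2.resize(c["image"][160:300,290:440],None,fx=4,fy=4,interpolation=cv2.INTER_CUBIC); cv2.imwrite("pics/s3.png",A[:,:,::-1])
q=W[165:240,330:400].reshape(-1,3); q=q[(q[:,0]<.53)&(q[:,0]>.49)&(q[:,2]<.25)]
for z in np.arange(.15,.25,.01):
    s=q[abs(q[:,2]-z)<.005]
    if len(s): print(z.round(2),len(s),s.min(0).round(3),s.max(0).round(3))
E
```

```text
0.15 10 [0.512 0.048 0.146] [0.521 0.055 0.155]
0.16 20 [0.511 0.049 0.155] [0.521 0.182 0.165]
0.17 19 [0.512 0.049 0.166] [0.522 0.18  0.175]
0.18 24 [0.51  0.049 0.175] [0.52  0.182 0.185]
0.19 13 [0.514 0.049 0.185] [0.52  0.178 0.194]
0.2 25 [0.496 0.048 0.197] [0.527 0.082 0.205]
0.21 80 [0.492 0.052 0.205] [0.523 0.098 0.215]
0.22 22 [0.49  0.059 0.215] [0.522 0.098 0.224]
0.23 1 [0.494 0.074 0.227] [0.494 0.074 0.227]
```

View pics/s3.png

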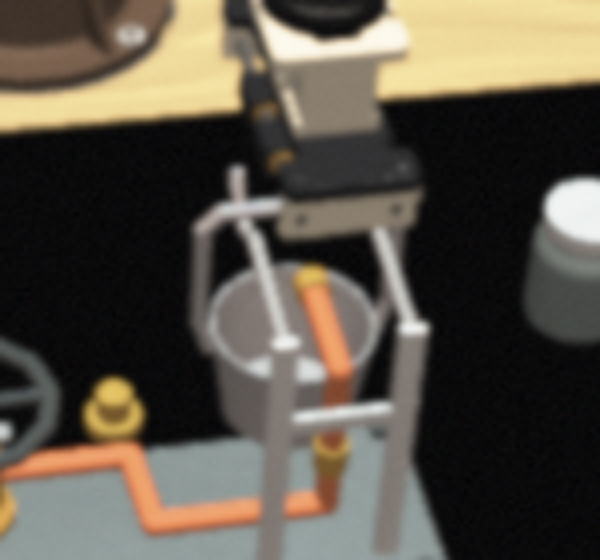

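The bar lies on the prongs at crop (240,210), with the spout nose (312,278) inside the mouth, and the load is transferring. Releasing.

Request:
apply_moves:
  targets:
    - {"dp":[0,0,0],"yaw":0}
    - {"dp":[0,0,0],"yaw":0}
    - {"dp":[0,0,0],"yaw":0}
    - {"dp":[0,0,0],"yaw":0}
    - {"dp":[0,0,0],"yaw":0}
    - {"dp":[0,0,0],"yaw":0}
    - {"dp":[0,0,0],"yaw":0}
    - {"dp":[0,0,0],"yaw":0}
  grip: 0

```text
time_s: 9.0
tcp_pos: [0.5107, 0.116, 0.2175]
eef_rot: [180.0, -0.0, -88.7]
contact_force: [-1.1, 0.7, 0.6]
gripper_width: 0.0437
gripper_force: 0.0
```

Request:
apply_moves:
  targets:
    - {"dp":[0,0,0.01],"yaw":0}
    - {"dp":[0,0,0.025],"yaw":0}
    - {"dp":[0,0,0.045],"yaw":0}
    - {"dp":[0,0,0.065],"yaw":0}
    - {"dp":[0,0,0.085],"yaw":0}
    - {"dp":[0,0,0.1],"yaw":0}
    - {"dp":[0,0,0.1],"yaw":0}

```text
time_s: 9.58
tcp_pos: [0.5122, 0.1164, 0.322]
eef_rot: [-179.7, 0.1, -88.7]
contact_force: [1.0, -0.1, 0.0]
gripper_width: 0.0437
gripper_force: 0.0
```

```bash
python3 - <<'E'
from h import *
c=cap("scene"); W=pts(c); A=cv2.resize(c["image"][160:300,290:440],None,fx=4,fy=4,interpolation=cv2.INTER_CUBIC); cv2.imwrite("pics/s4.png",A[:,:,::-1])
q=W[165:240,330:400].reshape(-1,3); q=q[(q[:,0]<.55)&(q[:,0]>.49)&(q[:,2]<.25)]
for z in np.arange(.15,.24,.01):
    s=q[abs(q[:,2]-z)<.005]
    if len(s): print(z.round(2),len(s),s.min(0).round(3),s.max(0).round(3))
E
```

```text
0.15 13 [0.508 0.047 0.145] [0.523 0.182 0.155]
0.16 18 [0.51  0.049 0.155] [0.544 0.181 0.165]
0.17 36 [0.508 0.049 0.165] [0.55  0.181 0.175]
0.18 46 [0.509 0.049 0.175] [0.55  0.18  0.184]
0.19 23 [0.512 0.048 0.185] [0.522 0.181 0.195]
0.2 52 [0.492 0.049 0.196] [0.528 0.181 0.205]
0.21 199 [0.49  0.054 0.205] [0.547 0.176 0.215]
0.22 74 [0.491 0.063 0.215] [0.55  0.166 0.222]
0.23 3 [0.492 0.079 0.226] [0.495 0.155 0.227]
```

View pics/s4.png

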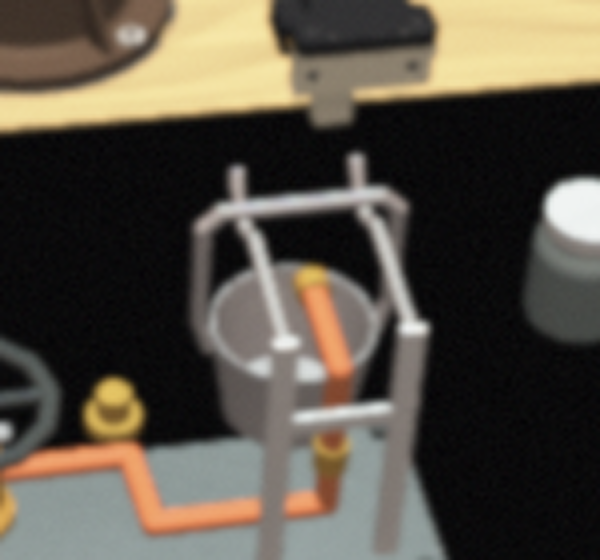

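The pail hangs on both prongs, with its bar at (215–390,205) and untouched. On to the crank at (.514,-.134).

Request:
apply_moves:
  targets:
    - {"dp":[0,-0.02,0],"yaw":0}
    - {"dp":[0,-0.05,0],"yaw":0}
    - {"dp":[0.001,-0.085,0],"yaw":0}
    - {"dp":[0.001,-0.12,0],"yaw":0}
    - {"dp":[0.002,-0.155,0],"yaw":0}
    - {"dp":[0.002,-0.19,-0.01],"yaw":0}
    - {"dp":[0.003,-0.22,-0.025],"yaw":0}
    - {"dp":[0.003,-0.24,-0.045],"yaw":0}
    - {"dp":[0.003,-0.25,-0.07],"yaw":0}
    - {"dp":[0.003,-0.25,-0.095],"yaw":0}
    - {"dp":[0.003,-0.25,-0.1],"yaw":0}
    - {"dp":[0.003,-0.25,-0.1],"yaw":0}
    - {"dp":[0.003,-0.25,-0.1],"yaw":0}
  grip: -0.36

```text
time_s: 10.72
tcp_pos: [0.5141, -0.1338, 0.2183]
eef_rot: [-180.0, -0.0, -88.7]
contact_force: [0.6, -0.1, -0.5]
gripper_width: 0.0595
gripper_force: 0.0
```

```bash
python3 - <<'E'
from h import *
c=cap("wrist"); W=pts(c); im=c["image"].astype(int); Z=W[...,2]
print(c["state"]["tcp_pos"],c["state"]["eef_rot"])
m=(Z>.135)&(Z<.18)&(im.min(-1)>140)&(np.hypot(W[...,0]-.514,W[...,1]+.134)<.03)
if m.sum(): print(m.sum(),W[m].mean(0),W[m].min(0),W[m].max(0))
m=(Z>.105)&(Z<.122)&(np.hypot(W[...,0]-.557,W[...,1]+.104)<.08); p=W[m]; print(len(p),p.min(0),p.max(0))
E
```

```text
[ 0.51410618 -0.13383753  0.2183122 ] [-1.79999372e+02 -3.28851196e-02 -8.86790096e+01]
1784 [ 0.51443933 -0.13763883  0.16354837] [ 0.50348973 -0.14523909  0.13505541] [ 0.52520757 -0.12333291  0.17262649]
6462 [ 0.50001906 -0.16474662  0.10525626] [ 0.62100573 -0.04382502  0.12199789]
```

Request:
apply_moves:
  targets:
    - {"dp":[0.0005,-0.0005,-0.02],"yaw":0}
    - {"dp":[0.0005,-0.0005,-0.04],"yaw":0}
    - {"dp":[0.0005,-0.0005,-0.055],"yaw":0}
    - {"dp":[0.0005,-0.0005,-0.065],"yaw":0}
    - {"dp":[0.0005,-0.0005,-0.067],"yaw":0}
    - {"dp":[0.0005,-0.0005,-0.067],"yaw":0}

```text
time_s: 11.27
tcp_pos: [0.5147, -0.1342, 0.1511]
eef_rot: [-180.0, -0.0, -88.7]
contact_force: [0.1, -0.4, 0.3]
gripper_width: 0.0595
gripper_force: 0.0
```

Request:
apply_moves:
  targets:
    - {"dp":[0,0,0],"yaw":0}
    - {"dp":[0,0,0],"yaw":0}
    - {"dp":[0,0,0],"yaw":0}
    - {"dp":[0,0,0],"yaw":0}
    - {"dp":[0,0,0],"yaw":0}
    - {"dp":[0,0,0],"yaw":0}
    - {"dp":[0,0,0],"yaw":0}
    - {"dp":[0,0,0],"yaw":0}
    - {"dp":[0,0,0],"yaw":0}
    - {"dp":[0,0,0],"yaw":0}
  grip: 1
  squeeze: 25

```text
time_s: 12.1
tcp_pos: [0.5144, -0.1344, 0.1507]
eef_rot: [-180.0, -0.0, -88.7]
contact_force: [0.6, 0.2, 0.3]
gripper_width: 0.0212
gripper_force: 25.0
```

```bash
cat > arc.py <<'E'
# rows of a circular arc: python3 arc.py a0 a1 n  (degrees of world angle about wheel centre, tcp starting at a0)
import sys,numpy as np
a0,a1,n=map(float,sys.argv[1:4]); a=np.radians(np.linspace(a0,a1,int(n)+1)); R=.055
print([[round(R*(np.cos(t)-np.cos(a[0])),3),round(R*(np.sin(t)-np.sin(a[0])),3)] for t in a[1:]])
E
python3 arc.py 213 -147 20; python3 -c "from h import *;print(get_state()['tcp_pos'])"
```

```text
[[np.float64(-0.007), np.float64(0.016)], [np.float64(-0.009), np.float64(0.033)], [np.float64(-0.005), np.float64(0.05)], [np.float64(0.003), np.float64(0.065)], [np.float64(0.016), np.float64(0.076)], [np.float64(0.032), np.float64(0.083)], [np.float64(0.049), np.float64(0.085)], [np.float64(0.066), np.float64(0.081)], [np.float64(0.081), np.float64(0.073)], [np.float64(0.092), np.float64(0.06)], [np.float64(0.099), np.float64(0.044)], [np.float64(0.101), np.float64(0.027)], [np.float64(0.097), np.float64(0.01)], [np.float64(0.089), np.float64(-0.005)], [np.float64(0.076), np.float64(-0.016)], [np.float64(0.06), np.float64(-0.023)], [np.float64(0.043), np.float64(-0.025)], [np.float64(0.026), np.float64(-0.021)], [np.float64(0.012), np.float64(-0.013)], [np.float64(0.0), np.float64(-0.0)]]
[ 0.51442212 -0.13442106  0.1506936 ]
```

Gripping, with the handle centred as expected. First a quarter turn clockwise as a test.

Request:
apply_moves:
  targets:
    - {"dp":[-0.004,0.008,0],"yaw":0}
    - {"dp":[-0.007,0.016,0],"yaw":0}
    - {"dp":[-0.009,0.025,0],"yaw":0}
    - {"dp":[-0.009,0.033,0],"yaw":0}
    - {"dp":[-0.008,0.042,0],"yaw":0}
    - {"dp":[-0.005,0.05,0],"yaw":0}
    - {"dp":[-0.001,0.058,0],"yaw":0}
    - {"dp":[0.003,0.065,0],"yaw":0}
    - {"dp":[0.009,0.071,0],"yaw":0}
    - {"dp":[0.016,0.076,0],"yaw":0}
    - {"dp":[0.016,0.076,0],"yaw":0}

```text
time_s: 13.02
tcp_pos: [0.5317, -0.0579, 0.1507]
eef_rot: [-179.9, -0.1, -88.6]
contact_force: [5.9, -6.9, -1.6]
gripper_width: 0.0214
gripper_force: 25.0
```

```bash
sed -i 's/^print.*/print([[float(round(R*(np.cos(t)-np.cos(a[0])),3)),float(round(R*(np.sin(t)-np.sin(a[0])),3))] for t in a[1:]])/' arc.py; python3 arc.py 123 -147 20; python3 -c "from h import *;s=get_state();p=s['tcp_pos'][:2]-[.5602,-.1043];print(s['tcp_pos'],np.hypot(*p),np.degrees(np.arctan2(p[1],p[0])))"
```

```text
[[0.012, 0.006], [0.024, 0.009], [0.037, 0.008], [0.05, 0.005], [0.061, -0.001], [0.071, -0.009], [0.078, -0.02], [0.083, -0.032], [0.085, -0.045], [0.084, -0.058], [0.08, -0.07], [0.073, -0.081], [0.063, -0.09], [0.052, -0.096], [0.04, -0.1], [0.027, -0.101], [0.014, -0.099], [0.002, -0.094], [-0.008, -0.086], [-0.016, -0.076]]
[ 0.53171079 -0.05788056  0.1507399 ] 0.05446466479752099 121.53887852834498
```

Request:
apply_moves:
  targets:
    - {"dp":[0.012,0.006,0],"yaw":0}
    - {"dp":[0.024,0.009,0],"yaw":0}
    - {"dp":[0.037,0.008,0],"yaw":0}
    - {"dp":[0.05,0.005,0],"yaw":0}
    - {"dp":[0.061,-0.001,0],"yaw":0}
    - {"dp":[0.071,-0.009,0],"yaw":0}
    - {"dp":[0.078,-0.02,0],"yaw":0}
    - {"dp":[0.083,-0.032,0],"yaw":0}
    - {"dp":[0.085,-0.045,0],"yaw":0}
    - {"dp":[0.084,-0.058,0],"yaw":0}
    - {"dp":[0.08,-0.07,0],"yaw":0}
    - {"dp":[0.073,-0.081,0],"yaw":0}
    - {"dp":[0.063,-0.09,0],"yaw":0}
    - {"dp":[0.052,-0.096,0],"yaw":0}
    - {"dp":[0.04,-0.1,0],"yaw":0}
    - {"dp":[0.027,-0.101,0],"yaw":0}
    - {"dp":[0.014,-0.099,0],"yaw":0}
    - {"dp":[0.002,-0.094,0],"yaw":0}
    - {"dp":[-0.008,-0.086,0],"yaw":0}
    - {"dp":[-0.016,-0.076,0],"yaw":0}

```text
time_s: 14.68
tcp_pos: [0.5142, -0.1343, 0.1508]
eef_rot: [-179.8, 0.0, -88.7]
contact_force: [9.8, 3.2, -4.9]
gripper_width: 0.0211
gripper_force: 25.0
```

```bash
python3 arc.py 213 176 8;  python3 -c "from h import *;s=get_state();p=s['tcp_pos'][:2]-[.5602,-.1043];print(s['tcp_pos'],s['contact_force'],np.hypot(*p),np.degrees(np.arctan2(p[1],p[0])))"
```

```text
[[-0.002, 0.004], [-0.004, 0.008], [-0.006, 0.012], [-0.007, 0.016], [-0.008, 0.021], [-0.009, 0.025], [-0.009, 0.029], [-0.009, 0.034]]
[ 0.51416964 -0.13428698  0.15076457] [ 9.75520819  3.20519441 -4.87898674] 0.05493644998157619 -146.91733069605206
```

One full turn done. Closing to the stop, expected at about 181°.

Request:
apply_moves:
  targets:
    - {"dp":[-0.002,0.004,0],"yaw":0}
    - {"dp":[-0.004,0.008,0],"yaw":0}
    - {"dp":[-0.006,0.012,0],"yaw":0}
    - {"dp":[-0.007,0.016,0],"yaw":0}
    - {"dp":[-0.008,0.021,0],"yaw":0}
    - {"dp":[-0.009,0.025,0],"yaw":0}
    - {"dp":[-0.009,0.029,0],"yaw":0}
    - {"dp":[-0.009,0.031,0],"yaw":0}
    - {"dp":[-0.009,0.031,0],"yaw":0}
    - {"dp":[-0.009,0.031,0],"yaw":0}

```text
time_s: 15.52
tcp_pos: [0.5057, -0.1057, 0.1508]
eef_rot: [-179.9, -0.2, -88.7]
contact_force: [8.7, -13.6, -5.2]
gripper_width: 0.0212
gripper_force: 25.0
```

```bash
python3 -c "from h import *;s=get_state();p=s['tcp_pos'][:2]-[.5602,-.1043];print(s['tcp_pos'],s['contact_force'],np.hypot(*p),np.degrees(np.arctan2(p[1],p[0])))"
```

```text
[ 0.50567477 -0.10570868  0.1507702 ] [  8.69720363 -13.57280163  -5.21468878] 0.054543421716259595 -178.52007342062905
```

At the stop: 13.6 N against the motion at 181.5°. One slightly firmer push to confirm.

Request:
apply_moves:
  targets:
    - {"dp":[0,0.002,0],"yaw":0}
    - {"dp":[0,0.003,0],"yaw":0}
    - {"dp":[0,0.003,0],"yaw":0}

```text
time_s: 15.77
tcp_pos: [0.5056, -0.1047, 0.1509]
eef_rot: [-179.9, -0.4, -88.7]
contact_force: [11.2, -26.9, -7.5]
gripper_width: 0.021
gripper_force: 25.0
```

```bash
python3 arc.py 181.3 541.3 20
```

```text
[[0.003, -0.017], [0.011, -0.032], [0.024, -0.044], [0.039, -0.051], [0.056, -0.054], [0.073, -0.051], [0.088, -0.043], [0.1, -0.03], [0.108, -0.015], [0.11, 0.002], [0.107, 0.019], [0.099, 0.035], [0.086, 0.046], [0.071, 0.054], [0.054, 0.056], [0.037, 0.053], [0.022, 0.045], [0.01, 0.033], [0.002, 0.017], [0.0, 0.0]]
```

Firm stop (27 N). Now backing off two full turns counter-clockwise.

Request:
apply_moves:
  targets:
    - {"dp":[0.003,-0.022,0],"yaw":0}
    - {"dp":[0.011,-0.037,0],"yaw":0}
    - {"dp":[0.024,-0.049,0],"yaw":0}
    - {"dp":[0.039,-0.056,0],"yaw":0}
    - {"dp":[0.056,-0.059,0],"yaw":0}
    - {"dp":[0.073,-0.056,0],"yaw":0}
    - {"dp":[0.088,-0.048,0],"yaw":0}
    - {"dp":[0.1,-0.035,0],"yaw":0}
    - {"dp":[0.108,-0.02,0],"yaw":0}
    - {"dp":[0.11,-0.003,0],"yaw":0}
    - {"dp":[0.107,0.014,0],"yaw":0}
    - {"dp":[0.099,0.03,0],"yaw":0}
    - {"dp":[0.086,0.041,0],"yaw":0}
    - {"dp":[0.071,0.049,0],"yaw":0}
    - {"dp":[0.054,0.051,0],"yaw":0}
    - {"dp":[0.037,0.048,0],"yaw":0}
    - {"dp":[0.022,0.04,0],"yaw":0}
    - {"dp":[0.01,0.028,0],"yaw":0}
    - {"dp":[0.002,0.012,0],"yaw":0}
    - {"dp":[0,-0.005,0],"yaw":0}

```text
time_s: 17.43
tcp_pos: [0.5056, -0.1053, 0.1509]
eef_rot: [-179.7, 0.0, -88.7]
contact_force: [13.8, 2.6, -8.1]
gripper_width: 0.0214
gripper_force: 25.0
```

Request:
apply_moves:
  targets:
    - {"dp":[0.003,-0.017,0],"yaw":0}
    - {"dp":[0.011,-0.032,0],"yaw":0}
    - {"dp":[0.024,-0.044,0],"yaw":0}
    - {"dp":[0.039,-0.051,0],"yaw":0}
    - {"dp":[0.056,-0.054,0],"yaw":0}
    - {"dp":[0.073,-0.051,0],"yaw":0}
    - {"dp":[0.088,-0.043,0],"yaw":0}
    - {"dp":[0.1,-0.03,0],"yaw":0}
    - {"dp":[0.108,-0.015,0],"yaw":0}
    - {"dp":[0.11,0.002,0],"yaw":0}
    - {"dp":[0.107,0.019,0],"yaw":0}
    - {"dp":[0.099,0.035,0],"yaw":0}
    - {"dp":[0.086,0.046,0],"yaw":0}
    - {"dp":[0.071,0.054,0],"yaw":0}
    - {"dp":[0.054,0.056,0],"yaw":0}
    - {"dp":[0.037,0.053,0],"yaw":0}
    - {"dp":[0.022,0.045,0],"yaw":0}
    - {"dp":[0.01,0.033,0],"yaw":0}
    - {"dp":[0.002,0.017,0],"yaw":0}
    - {"dp":[0,0,0],"yaw":0}

```text
time_s: 19.1
tcp_pos: [0.5056, -0.105, 0.1509]
eef_rot: [-179.7, 0.1, -88.6]
contact_force: [13.1, 3.0, -6.9]
gripper_width: 0.0213
gripper_force: 25.0
```

Request:
apply_moves:
  targets:
    - {"dp":[0,0,0],"yaw":0}
    - {"dp":[0,0,0],"yaw":0}
    - {"dp":[0,0,0],"yaw":0}
    - {"dp":[0,0,0],"yaw":0}

```text
time_s: 19.43
tcp_pos: [0.5057, -0.1054, 0.1508]
eef_rot: [-179.9, -0.0, -88.7]
contact_force: [5.6, -1.7, -0.7]
gripper_width: 0.0209
gripper_force: 25.0
```

```bash
python3 - <<'E'
from h import *
s=get_state();p=s['tcp_pos'][:2]-[.5602,-.1043];print(s['tcp_pos'],s['contact_force'],s['gripper_force'],np.hypot(*p),np.degrees(np.arctan2(p[1],p[0])))
c=cap("scene"); W=pts(c); A=cv2.resize(c["image"][140:320,200:440],None,fx=3.3,fy=3.3,interpolation=cv2.INTER_CUBIC); cv2.imwrite("pics/s5.png",A[:,:,::-1])
E
```

```text
[ 0.50570224 -0.10544691  0.15076757] [ 5.64200204 -1.72453837 -0.66101969] 24.99962092959322 0.05450982707945699 -178.79438630499774
```

View pics/s5.png

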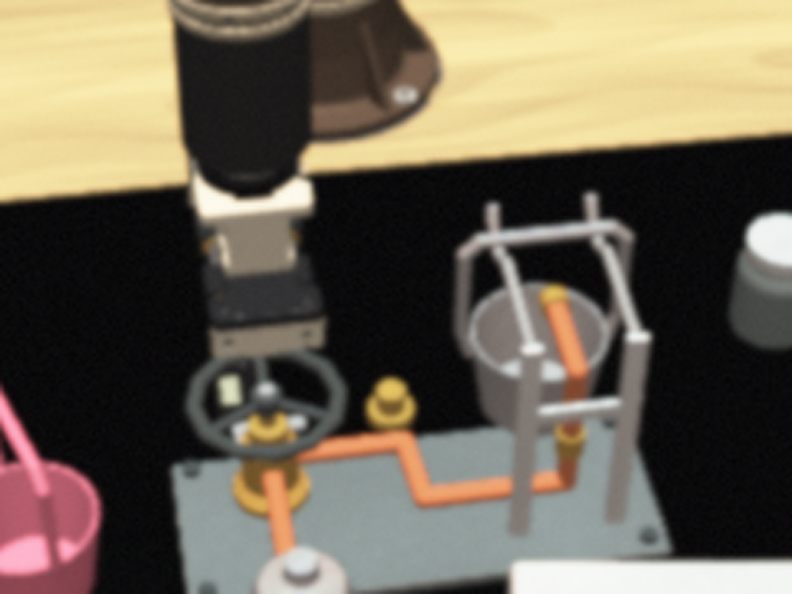

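The pail still hangs on both prongs (bar at crop (470–620,235)). The hand grips the crank at the wheel's front (265,340), two turns open and still. Handing in.

```bash
python3 -c "from plant import r; print(r.close_job())"
```

```text
the job is handed in; nothing more can be done
None
```

I handed the job in at about 19.5 s: the pail hangs on both prongs, and the valve was closed to its stop and backed off two full turns with the crank still gripped; the hand-in gave no verdict.

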